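# Set the gem light base to darkfield and bring the light up

### The arm

A 6-joint arm with a two-finger parallel gripper is mounted at the origin on the work surface. World frame = base frame: x ahead of the robot, y to its left, z up, the work surface at z = 0. Lengths are in mm, angles in rad, forces in N, time in s.
With the tool pointing down it reaches from about 275 to 725 mm from the base axis. Payload 15.9 kg.
Tool frame: the origin (TCP) lies at the very end of the fingers, on their centre line; the grasp point (between the pads) lies 19 mm behind it; z points along the fingers, y is the direction in which the jaws open and shut (so a half turn about z gives the same grasp; the last joint's range is limited). The gripper opens to 85 mm and grips with 20 to 120 N. Pads are 22 mm wide; open, the fingers measure 114 mm over their backs; the gripper's body (76 mm by 85 mm) begins 54 mm behind the grasp point. The pads swing forward as they close: fully open they stand 13 mm farther back than shut.
Start: joints at [-1.249, 0.213, -0.034, 1.323, 0, 1.571], TCP at [158.131, -474.321, 231.306] pointing down, gripper open.
Joint ranges: [-2.98, 2.98], [-0.74, 1.72], [-1.14, 1.35], [-2.1, 2.04], [-1.57, 1.44], [-3.14, 3.14]. Speed limits (rad/s): [1.89, 1.89, 2.39, 2.57, 3.14, 3.14].

### API

Orientations are given as a unit quaternion [x, y, z, w].
In Python, from cell import manip gives the robot as it stands. Calls block until the motion is done:
- manip.move_pose(position, orientation): joint-space move of the TCP to a pose.
- manip.move_straight(position, frame=None, vel=150, contact_N=None): straight line of the TCP; frame=None keeps the orientation; vel is the mean speed in mm/s. With contact_N (N) it stops when the force on the tool has changed by that much, and returns True; else False.
- manip.movej(angles): joint-space move.
- manip.command_gripper(opening, grasp_force=None): finger opening in mm; grasp_force is the grip in N (None keeps the last); returns when the fingers have stopped.
- manip.hold(seconds).
- manip.inverse_kinematics(position, orientation): joint angles nearest the present ones, or None.
- manip.get_obs(): the state.
- manip.capture(name): name is "scene" or "top"; returns a dict with "frame" (400x640x3 uint8, red, green, blue), "vfov" (degrees; the focal length in pixels is half the picture's height over the tangent of half this angle, whatever the lens; pixels are square), "cx", "cy" (the principal point, pixels), "origin" and "attitude" of the camera in the world. Camera axes: x right, y down, z forward; pixel columns grow to the right and rows downward; lengths in mm; the calibration is good to about 2 mm. A picture is of the moment at which its call begins. There is no depth.
A pose or a line that the arm cannot do raises manip.PlanningError and nothing moves.
- manip.finish_job(): hands the job in, once; it reports no verdict.
The state is a dict: "clock": time; "joint_positions": joint angles; "qvel": joint speeds; "joint_efforts": joint torques, N m; "tool_pos": TCP position; "tcp_rot": TCP orientation; "contact_force": force on the tool from outside, world axes, zero at the start; "wrist_torque": the same for the moment, N m; "width": finger opening in mm.
Only numpy, scipy, OpenCV 4.12 (cv2) and the standard library are available. Lean on these libraries where they do the work, as an engineer would, in place of code of your own. Each camera call takes 0.05 s, during which the arm holds its last target. There are 200 camera calls.

### The job

Get the gem light base ready for a darkfield look at the ring in its tongs: with a fingertip switch it on at the mains rocker, then press in the darkfield key fully home (the brightfield key pops out), then press the large brighter key fully down and keep it down. Finish while still holding the brighter key down; do not press the small dimmer key, and pick up or push aside nothing: the loose ring, the loupe and the stone jar stay where they are.

Things in the scene. Friction and masses are not known exactly. Their poses are not given: they have to be found in the camera images.
- base: The gem light base, a heavy fixed grey box, 290 mm (x) by 340 mm (y). Origin: centre of its underside, on the bench; x from its front edge (nearest the robot) to its rear, y left, z up. Flat deck 85 mm above the bench; 45 mm behind the front edge the controls stand in a row at base x -100 mm, base y: mains rocker +128, brightfield +56, darkfield +8, dimmer -66, brighter -118 mm.
- well (a point): Centre of the frosted glass of the round light well (132 mm over its gilt rim), 3 mm above the deck. Fixed around it, at base x above -25 mm: two spring stage clips and a stone holder with a ring in its tongs, up to 40 mm above the deck; at base x above +60 mm a black overhead lamp, up to 160 mm above it. Not to be disturbed.
- mains (a joint): Angle of the black mains rocker at the left end of the row: paddle 34 mm long (base x), 22 mm wide, on a cross pivot at its middle. 0 = off: rear half slopes up, its end 12 mm above the deck; front half level, 6.5 mm above it. 0.30 rad = on: rear half level, front half up. Pressed down on its rear half it takes about 3 N and stays where it is left.
- mains_on_half (a point): Point on the top face of the rocker's rear half, 12 mm behind the pivot (the half is 17 mm long). 10 mm above the deck when off, 6.5 mm when on: 3.5 mm travel. Its axes tilt with the paddle.
- darkfield (a joint): Travel of the darkfield key, down: 0 = out, 0.006 m = fully home. It is the right-hand one of two square grey keys on one black plate, and stands out at the start. It resists with about 3 N all the way and stays where it is left.
- darkfield_top (a point): Centre of the top face (18 x 18 mm) of the darkfield key; 11 mm above the deck when out, 5 mm when home. Axes as those of the base.
- brightfield (a joint): Travel of the brightfield key, down: 0 = out, 0.006 m = home. It is the left-hand square key, home at the start. The two are interlocked: pushing one in drives the other out.
- brightfield_top (a point): Centre of the top face (18 x 18 mm) of the brightfield key; 11 mm above the deck when out, 5 mm when home.
- brighter (a joint): Travel of the brighter key, down: 0 = out, 0.006 m = fully down. It is the large round black key (25 mm across) at the right-hand end of the row. A spring brings it back out when let go; 1.5 N starts it, about 5 N holds it fully down against its stop.
- brighter_top (a point): Centre of the top face (25 mm across) of the brighter key; 11 mm above the deck when out, 5 mm when fully down. Axes as those of the base.
- dimmer (a joint): Travel of the dimmer key, down: 0 = out, 0.006 m = down; not to be pressed. It is the small round black key (15 mm across) left of the brighter key, with the same spring.
- dimmer_top (a point): Centre of the top face of the dimmer key, 11 mm above the deck when out.
- ring: Loose finger ring with a pale oval stone, lying flat on the deck between the controls and the light well, 24 mm across, up to 13 mm high with its stone; origin: centre of its underside. Not to be disturbed.
- loupe: Loose black eye loupe, 41 mm across and 34 mm high, standing on the bench beside the light base; origin: centre of its underside. Not to be disturbed.
- jar: Loose clear stone jar with metal cap, 48 mm across and 50 mm high, standing on the bench on the other side of the light base from the loupe; origin: centre of its underside. Not to be disturbed.

How it is judged:
By the outcome, as a careful person would: the job done as asked, in the order asked, and still so for the second after the job is handed in, while the arm keeps its last pose, push and grip.
It also fails if it takes over 35 s, if anything falls off the work surface, if the arm or the gripper's body presses on something with over 40 N, if the wrist force passes 120 N, or if a joint passes its speed limit or range.

## Working session

There is one attempt and no reset: what is moved stays moved. The work goes in short steps, each a Python script; the robot and the scene stay as the last script left them, time stands still between calls to the robot, and variables do not carry over. Pictures are saved under pics/ and viewed, about 8 in all and at most 12, crops included, and the job is handed in when it is done.

```bash
mkdir -p pics; python3 - <<'E'
from cell import manip
import cv2,numpy as np
for n in("scene","top"):
    c=manip.capture(n); cv2.imwrite(f"pics/{n}0.png",c["frame"][:,:,::-1])
    print(n,c["vfov"],c["cx"],c["cy"],c["origin"],c["attitude"])
o=manip.get_obs();print(o)
E
```

```text
scene 56.79790618283309 319.0059190547919 192.91103646871176 [ 927.29840502 -305.60600899  752.2328147 ] [ 0.89121087  0.34578794 -0.10439356 -0.2743645 ]
top 52.653275364210515 318.88589338639326 200.89386331800426 [ 486.14068497   42.81040008 1088.56818128] [-0.69578289  0.71528994 -0.05272262  0.03829877]
{'clock': 0.1, 'joint_positions': array([-1.24901919e+00,  2.13328047e-01, -3.49619090e-02,  1.32348593e+00,
        3.69481616e-06,  1.57077043e+00]), 'qvel': array([-1.12728769e-03,  6.17192957e-04,  2.24193532e-03, -8.26791025e-05,
       -8.60551562e-04, -1.35135394e-03]), 'joint_efforts': array([-1.00155953e-04, -6.87247038e+01,  4.87806273e+01,  1.22428933e-02,
       -1.58015928e-05,  3.93913024e-05]), 'tool_pos': array([ 158.03671358, -474.06445446,  230.86876538]), 'tcp_rot': array([ 9.87083136e-01,  1.60208123e-01, -7.66306483e-05, -4.83751458e-04]), 'contact_force': array([ 0.20309795,  0.65865247, -1.00699578]), 'wrist_torque': array([ 0.05197648, -0.00467554, -0.04197185]), 'width': 85.23112185711429}
```

View pics/scene0.png

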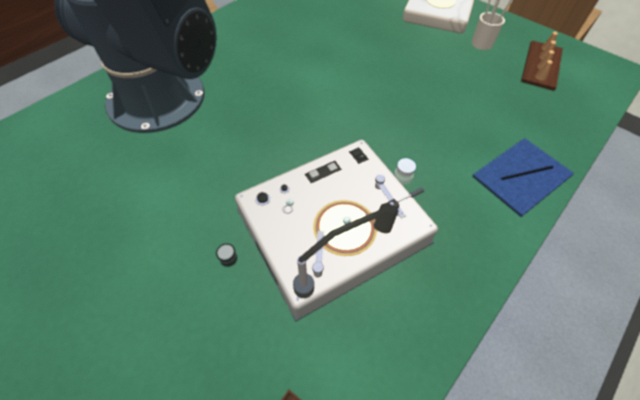

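View pics/top0.png

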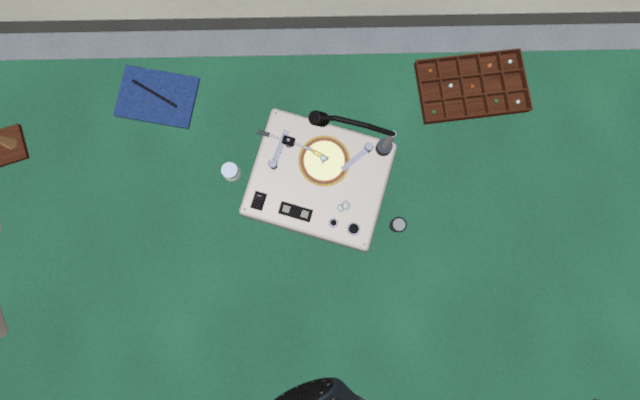

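Both views show the base. Scene: brighter ≈(262,198), dimmer (284,188), key plate (323,171), rocker (359,156). Top: rocker (259,201), keys (286,209) and (304,214), dimmer (333,223), brighter (353,229), ring ≈(343,206). I'll enlarge both to pick points precisely.

```bash
python3 - <<'E'
import cv2,numpy as np
a=cv2.imread("pics/top0.png")[180:255,235:375]; b=cv2.imread("pics/scene0.png")[135:220,230:380]
f=lambda i:cv2.resize(i,None,fx=5,fy=5,interpolation=cv2.INTER_CUBIC)[:,:700]
cv2.imwrite("pics/topz.png",f(a)); cv2.imwrite("pics/scz.png",cv2.resize(b,None,fx=5,fy=5,interpolation=cv2.INTER_CUBIC))
E
```

```text
(no output)
```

View pics/topz.png

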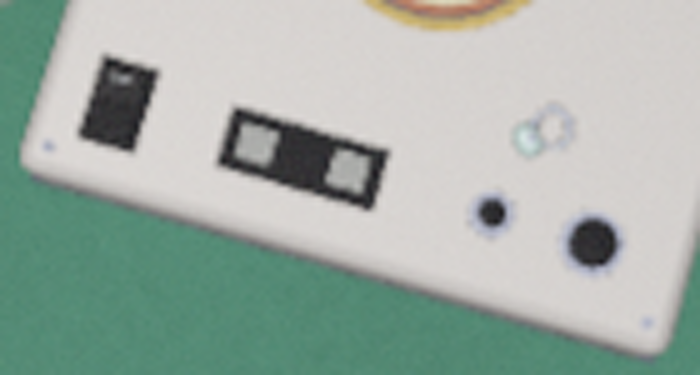

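View pics/scz.png

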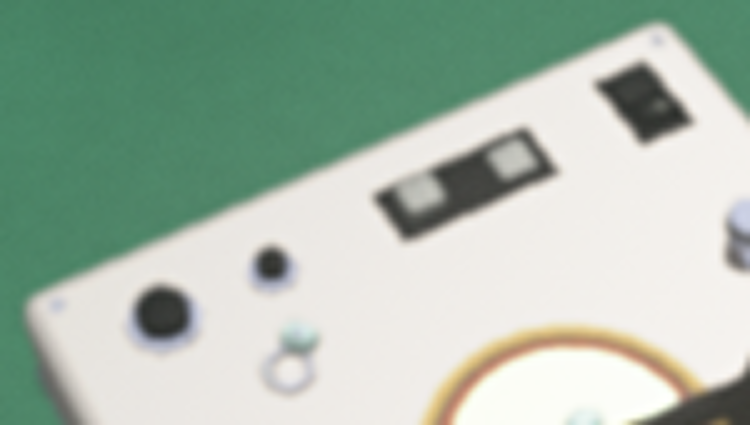

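```bash
cat > h.py <<'E'
import numpy as np
from scipy.spatial.transform import Rotation as R
from scipy.optimize import least_squares
CAM={"scene":(56.79790618283309,319.0059190547919,192.91103646871176,[927.29840502,-305.60600899,752.2328147],[0.89121087,0.34578794,-0.10439356,-0.2743645]),
"top":(52.653275364210515,318.88589338639326,200.89386331800426,[486.14068497,42.81040008,1088.56818128],[-0.69578289,0.71528994,-0.05272262,0.03829877])}
def proj(n,P):
    v,cx,cy,o,q=CAM[n]; f=200/np.tan(np.radians(v)/2)
    p=R.from_quat(q).inv().apply(np.atleast_2d(P)-o); return p[:,:2]/p[:,2:]*f+[cx,cy]
def ray(n,px,z):
    v,cx,cy,o,q=CAM[n]; f=200/np.tan(np.radians(v)/2)
    d=R.from_quat(q).apply([(px[0]-cx)/f,(px[1]-cy)/f,1]); return np.array(o)+d*(z-o[2])/d[2]
def W(p,B): return R.from_euler("z",p[2]).apply(B)+[p[0],p[1],0]
E
cat > fit.py <<'E'
from h import *
B=np.array([[-100,128,92],[-100,56,90],[-100,8,96],[-100,-66,96],[-100,-118,96]])
u=lambda a,o:(np.array(a)+.5)/5-.5+o
T=u([(118,103),(257,144),(349,171),(491,212),(593,242)],[235,180])
S=u([(643,103),(513,157),(421,193),(271,263),(162,311)],[230,135])
for names in(("top",),("scene",),("top","scene")):
    r=lambda p:np.concatenate([(proj(n,W(p,B))-{"top":T,"scene":S}[n]).ravel() for n in names])
    s=least_squares(r,[590,0,0]);print(names,s.x,np.round(s.fun,1))
inv=lambda w:R.from_euler("z",-s.x[2]).apply(w-[s.x[0],s.x[1],0])
print("controls",W(s.x,B))
print("ring",inv(ray("top",u((550,125),[235,180]),88)),"stone",inv(ray("top",u((528,138),[235,180]),93)))
print("loupe",ray("top",(399,224),34),"jar",ray("top",(230,171),50))
E
python3 fit.py
```

```text
('top',) [ 6.76359645e+02  1.89828402e+01 -3.14370678e-01] [-0.3 -0.1 -0.2  0.  -0.1 -0.2  0.3  0.1  0.2  0.1]
('scene',) [ 6.78018815e+02  1.68016708e+01 -3.13696407e-01] [ 0.5 -1.  -0.1  0.8 -0.2  0.3 -0.  -0.3 -0.1  0. ]
('top', 'scene') [ 6.77083203e+02  1.80327515e+01 -3.13536721e-01] [ 0.1 -0.3  0.2 -0.3  0.3 -0.5  0.7 -0.2  0.6 -0.2  0.5 -1.5 -0.1  0.3
 -0.1 -0.2  0.1 -0.8  0.  -0.6]
controls [[621.43671463 170.63507223  92.        ]
 [599.23012471 102.14516521  90.        ]
 [584.42573142  56.48522719  96.        ]
 [561.60229177 -13.90717724  96.        ]
 [545.56419905 -63.37211009  96.        ]]
ring [-50.13805221 -80.87912692  88.        ] stone [-60.17983649 -71.93854497  93.        ]
loupe [ 555.83547362 -188.96070865   34.        ] jar [705.02047975 248.94060189  50.        ]
```

```bash
cat >> h.py <<'E'
POSE=[677.1,18.0,-0.3136]
Q=(R.from_euler("z",POSE[2])*R.from_euler("x",np.pi)).as_quat()
def at(x,y,h): return W(POSE,np.array([x,y,85+h],float))
def press(manip,x,y,h0,h1,N):
    manip.move_straight(at(x,y,h0+4),vel=100)
    manip.hold(.2); f0=manip.get_obs()["contact_force"]
    c=manip.move_straight(at(x,y,h1),vel=8,contact_N=N)
    manip.hold(.3); o=manip.get_obs()
    print("contact",c,"h",o["tool_pos"]-at(x,y,0),"dF",o["contact_force"]-f0,"t",o["clock"])
E
python3 - <<'E'
from h import *
from cell import manip
for p in[(-87,128,60),(-87,128,6),(-100,8,6),(-100,-118,4)]:print(manip.inverse_kinematics(at(*p),Q))
manip.command_gripper(0)
manip.move_pose(at(-87,128,70),Q); print(manip.get_obs()["clock"])
press(manip,-87,128,12,4,10)
manip.move_straight(at(-87,128,35),vel=100)
manip.move_straight(at(-100,8,35),vel=100)
print(manip.get_obs()["clock"])
c=manip.capture("scene"); t=manip.capture("top")
import cv2
cv2.imwrite("pics/s1.png",cv2.resize(np.ascontiguousarray(c["frame"][120:230,220:400,::-1]),None,fx=4,fy=4,interpolation=cv2.INTER_CUBIC))
E
```

```text
[ 0.25702621  0.56543078  0.26352498  1.26889053  0.         -2.57096644]
[ 0.25702621  0.58871333  0.16439917  1.14648216  0.         -2.57096644]
[ 0.09630281  0.4512857  -0.0601577   1.05935292  0.         -2.73168984]
[-0.11568233  0.3797868  -0.17470948  1.01630005  0.         -2.94367499]
4.3167
contact True h [ 0.22608626 -0.01058322  6.49847742] dF [-0.18793564 -0.63140734  5.90209011] t 6.6333
8.4333
```

View pics/s1.png

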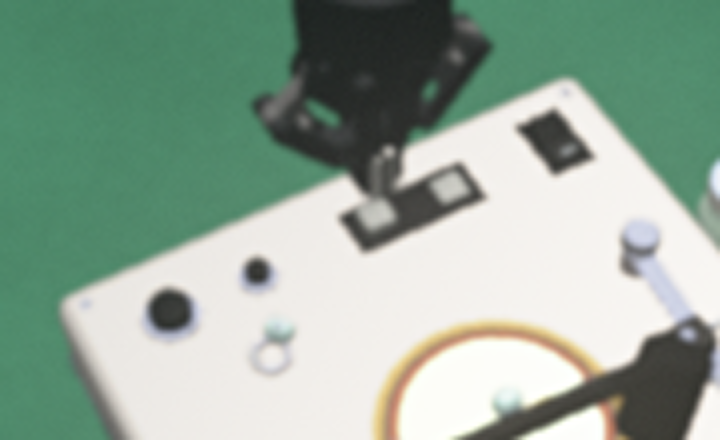

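The rocker press stopped at 6.5 mm above the deck, its "on" height, and now looks level at the rear (crop ≈(555,140)). The fingertip (≈(380,185)) hangs above the darkfield key (376,213). Darkfield next.

```bash
python3 - <<'E'
from h import *
from cell import manip
import cv2
print("tip crop px",(proj("scene",at(-100,8,35))-[220,120])*4,"key",(proj("scene",at(-100,8,11))-[220,120])*4)
press(manip,-100,8,11,2.5,10)
manip.move_straight(at(-100,8,35),vel=100)
manip.move_straight(at(-100,-118,35),vel=120)
print(manip.get_obs()["clock"])
c=manip.capture("scene")
cv2.imwrite("pics/s2.png",cv2.resize(np.ascontiguousarray(c["frame"][120:230,220:400,::-1]),None,fx=4,fy=4,interpolation=cv2.INTER_CUBIC))
E
```

```text
tip crop px [[374.25113658 185.11207876]] key [[374.61829648 211.90260293]]
contact True h [-6.25404030e-03 -9.19009375e-05  4.94602698e+00] dF [-2.94555    -0.83063968  8.99887774] t 10.55
12.2083
```

View pics/s2.png

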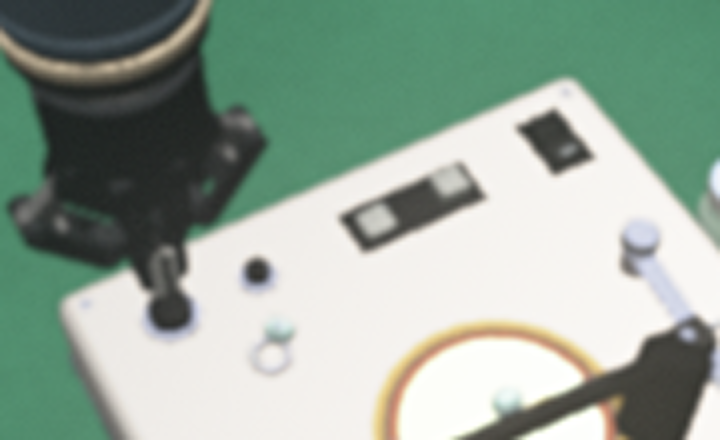

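The darkfield key has sunk (376,220) and the brightfield key has risen (452,179). The tip is over the brighter key (170,310), and the ring hasn't moved.

```bash
python3 - <<'E'
from h import *
from cell import manip
import cv2
press(manip,-100,-118,11,2.5,13)
manip.hold(1); o=manip.get_obs(); print(o["tool_pos"]-at(-100,-118,0),o["contact_force"],o["clock"])
c=manip.capture("scene");t=manip.capture("top")
f=lambda i:cv2.resize(np.ascontiguousarray(i[:,:,::-1]),None,fx=3.5,fy=3.5,interpolation=cv2.INTER_CUBIC)
cv2.imwrite("pics/s3.png",np.vstack([f(c["frame"][135:220,205:425]),f(t["frame"][165:250,215:435])]))
E
```

```text
contact True h [ 0.01189602 -0.00776741  4.96283084] dF [-2.75448304  0.61072365  8.55847598] t 14.2917
[ 0.01658208 -0.00694531  4.96658179] [-2.2867008   0.43150869 10.11200518] 15.2917
```

View pics/s3.png

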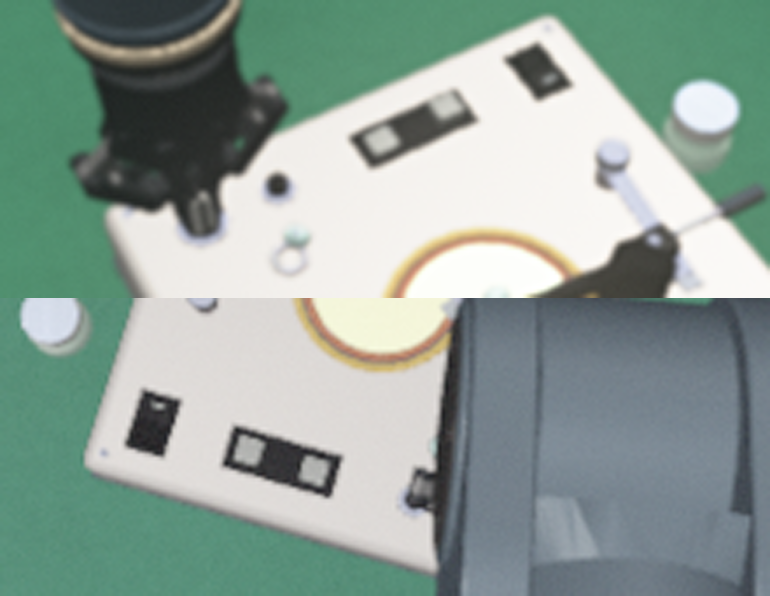

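The finger is holding the brighter key down at 4.97 mm with about 9 N (scene crop (200,230)). The dimmer (278,184), ring (290,255) and jar haven't been touched.

```bash
python3 -c "
from cell import manip
manip.finish_job()"
```

```text
the job is handed in; nothing more can be done
```

The job is handed in. With the closed fingertips I switched on the mains rocker, pressed the darkfield key home so the brightfield key popped out, and pressed the brighter key, which the arm is still holding down.

| Control | Fingertip height above deck at stop | Expected | Push |
|---|---|---|---|
| Mains rocker | 6.50 mm | 6.5 mm (on) | about 6 N |
| Darkfield key | 4.95 mm | 5 mm (home) | about 9 N |
| Brighter key | 4.97 mm | 5 mm (fully down), unchanged after a further 1 s hold | about 9 N |

- **Pictures:** They showed the darkfield key in and the brightfield key out. The dimmer stood clear, and the ring and jar looked undisturbed.
- **Time:** The clock read about 15.3 s at the last check.
- **Not checked:** I did not look at the loupe again at the end. The arm's path stayed well above and away from it. The small tilt of the rocker is hard to see in the pictures, so "on" rests mainly on the height and force at the stop.
- **Disagreement:** The two cameras placed the base about 2.7 mm apart, so I used the joint fit. The key heights at the stops agreed with the expected values.

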